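# Line up the compound and wax bars by length

## Robot

A 7-joint arm with a two-finger parallel gripper is mounted at the origin on the work surface; the furniture and walls round the work are solid. World frame = base frame: x ahead of the robot, y to its left, z up, the work surface at z = 0. Lengths are in mm, angles in rad, forces in N, time in s.
With the tool pointing down it reaches from about 400 to 875 mm from the base axis. Payload 19.3 kg.
Tool frame: the origin (TCP) lies at the very end of the fingers, on their centre line; the grasp point (between the pads) lies 19 mm behind it (grip_point_offset is the z of the grasp point in the tool frame, in mm); z points along the fingers, y is the line along which they close (so a half turn about z gives the same grasp; the last joint's range is limited). The gripper opens to 85 mm and grips with 20 to 120 N. Pads are 22 mm wide; open, the fingers measure 114 mm over their backs; the gripper's body (76 mm by 85 mm) begins 54 mm behind the grasp point. The pads swing forward as they close: fully open they stand 13 mm farther back than shut.
Start: joints at [-0.828, 0.521, -0.036, 1.599, 0.021, 1.021, -0.113], TCP at [453.894, 429.645, 231.291] pointing down, gripper open.
Joint ranges: [-2.91, 2.91], [-0.3, 2.13], [-1.5, 1.42], [0.17, 2.43], [-1.26, 4.41], [0.16, 1.93], [-2.52, 2.52]. Speed limits (rad/s): [1.89, 1.89, 2.39, 2.39, 3.01, 3.01, 3.01].

## Interface

Orientations are given as a 3x3 rotation matrix whose columns are the frame's x, y, z axes.
In Python, from workcell import movep, movel, goto_joints, open_gripper, clamp, wait, inverse_kinematics, read_state, camera, PlanningError, finish_job, grip_point_offset gives the robot as it stands. Calls block until the motion is done:
- movep(position, orientation): joint-space move of the TCP to a pose.
- movel(position, frame=None, max_speed=150, guard=None): straight line of the TCP; frame=None keeps the orientation; max_speed is the mean speed in mm/s. With guard (N) it stops when the force on the tool has changed by that much, and returns True; else False.
- goto_joints(angles): joint-space move.
- open_gripper() and clamp(): open the fingers fully, or close them until they stop; the grip force is fixed at half the most.
- wait(seconds).
- inverse_kinematics(position, orientation): joint angles nearest the present ones, or None.
- read_state(): the state.
- camera(name): name is "side" or "top" or "wrist"; returns a dict with "image" (384x512x3 uint8, blue, green, red), "range_z" (384x512 float32, mm along the optical axis (not along the pixel's ray), 0 where there is no reading), "fx", "fy", "cx", "cy" (pixels), "dist_coeffs" ([k1, k2, p1, p2, k3] as OpenCV has them; the pictures are not rectified), "cam_to_world" (4x4, takes a point from camera to world coordinates). Camera axes: x right, y up, looking along -z (the intrinsics and any distortion apply to the point x, -y, -z); pixel columns grow to the right and rows downward; lengths in mm; the calibration is good to about 2 mm. A picture is of the moment at which its call begins.
A pose or a line that the arm cannot do raises PlanningError and nothing moves.
- finish_job(): hands the job in; it is judged then, once.
The state is a dict: "time": time; "qpos": joint angles; "qvel": joint speeds; "joint_efforts": joint torques, N m; "eef_pos": TCP position; "tool_rot": TCP orientation; "ft_force": force on the tool from outside, world axes, zero at the start; "torque": the same for the moment, N m; "finger_gap": finger opening in mm; "gripper_force": force on a finger pad.
Only numpy, scipy, OpenCV 4.12 (cv2) and the standard library are available. Lean on these libraries where they do the work, as an engineer would, in place of code of your own. Each camera call takes 0.05 s, during which the arm holds its last target. There are 200 camera calls.

## Task

Tidy the four coloured bars onto the pads of the wooden board by length: one bar lying flat on the middle of each pad, lengthwise along the pad, with the longest next to the board's red end and each one after it shorter, down to the shortest at the black end. Leave the little black jar standing where it is.

Things in the scene. Friction and masses are not known exactly. Their poses are not given: they have to be found in the camera images.
- red_bar: Loose rectangular brick-red bar of polishing compound with a pale label on top, 95 x 45 x 34 mm (its x, y, z), lying flat on the bench. Origin at the centre of its underside, z up; x along its length, y across it. It is the longest of the four.
- dark_green_block: Loose rectangular flat block of dark bluish-green carving wax, the widest one, 80 x 60 x 22 mm (its x, y, z), lying flat on the bench. Origin at the centre of its underside, z up; x along its length, y across it. It is the second longest of the four.
- green_bar: Loose rectangular bar of brighter, leaf-green polishing compound, narrower but taller than the dark green block, 60 x 42 x 32 mm (its x, y, z), lying flat on the bench. Origin at the centre of its underside, z up; x along its length, y across it. It is the third longest of the four.
- blue_block: Loose rectangular small, low block of blue wax, 56 x 34 x 18 mm (its x, y, z), lying flat on the bench. Origin at the centre of its underside, z up; x along its length, y across it. It is the shortest of the four.
- pad_a: Fixed flat grey felt pad, 96 x 62 x 2 mm (its x, y, z), one of four alike in a straight row on a low light-wood board. Origin at the centre of its underside; its top is 2 mm higher, 10 mm above the bench. Its x axis is its length, square to the row; its y axis runs along the row. Pads are 80 mm apart, centre to centre. Seen from the robot it is the leftmost pad.
- pad_b: Fixed flat grey felt pad, 96 x 62 x 2 mm (its x, y, z), one of four alike in a straight row on a low light-wood board. Origin at the centre of its underside; its top is 2 mm higher, 10 mm above the bench. Its x axis is its length, square to the row; its y axis runs along the row. Pads are 80 mm apart, centre to centre. Seen from the robot it is the second pad from the left.
- pad_c: Fixed flat grey felt pad, 96 x 62 x 2 mm (its x, y, z), one of four alike in a straight row on a low light-wood board. Origin at the centre of its underside; its top is 2 mm higher, 10 mm above the bench. Its x axis is its length, square to the row; its y axis runs along the row. Pads are 80 mm apart, centre to centre. Seen from the robot it is the third pad from the left.
- pad_d: Fixed flat grey felt pad, 96 x 62 x 2 mm (its x, y, z), one of four alike in a straight row on a low light-wood board. Origin at the centre of its underside; its top is 2 mm higher, 10 mm above the bench. Its x axis is its length, square to the row; its y axis runs along the row. Pads are 80 mm apart, centre to centre. Seen from the robot it is the rightmost pad.
- red_end: Fixed red cap at one end of the pads' board, 104 x 14 x 9 mm (across the row, along it, high), standing on the bench; origin at the centre of its underside. It is either left of pad_a or right of pad_d, 40 mm from the centre of that pad; a black cap of the same shape closes the other end. The wooden board between them is 104 mm across the row and 8 mm high.
- black_jar: Loose black screw-lid jar, 40 mm in diameter, 34 mm high, standing in front of the bars; origin at the centre of its underside. It does not belong on the board. (Note: a magnifier lamp's joint hangs beside the robot, 0.04 m ahead of its base, 0.18 m to the left, 0.70 m above the bench; carry low, under about 0.2 m, to keep a raised upper arm clear of it.)
Things that resemble listed ones, but are neither listed nor needed, are in the scene too. What is shaped like the green_bar but orange is not meant.

How it is judged:
By the outcome, as a careful person would: the job done as asked, in the order asked, and still so for the second after the job is handed in, with the robot touching nothing.
It also fails if it takes over 136 s, if anything falls off the work surface, if the arm or the gripper's body presses on something with over 40 N, if the wrist force passes 120 N, or if a joint passes its speed limit or range.

## Working session

There is one attempt and no reset: what is moved stays moved. The work goes in short steps, each a Python script; the robot and the scene stay as the last script left them, time stands still between calls to the robot, and variables do not carry over. Pictures are saved under pics/ and viewed, at most 14 in all, crops included, and the job is handed in when it is done.

```bash
mkdir -p pics; ls
python3 - <<'E'
from workcell import *
import cv2,numpy as np
for n in("top","side"):
    c=camera(n);cv2.imwrite(f"pics/{n}0.png",c["image"]);np.savez(n+"0.npz",**{k:np.array(v) for k,v in c.items()})
    print(n,c["fx"],c["cx"],c["cy"],c["dist_coeffs"],np.round(c["cam_to_world"],3).tolist(),(c["range_z"]>0).mean())
print(read_state()["time"],grip_point_offset)
E
```

```text
pics
top 483.89465313586555 255.13561678432538 187.21200311539803 [-0.04070088  0.          0.          0.          0.        ] [[-0.001, 0.983, -0.184, 327.218], [-1.0, 0.001, 0.012, -47.344], [0.012, 0.184, 0.983, 1011.437], [0.0, 0.0, 0.0, 1.0]] 0.99591064453125
side 431.6654871430748 246.61136265595445 197.5768991495614 [-0.03503293  0.          0.          0.          0.        ] [[-0.881, 0.24, -0.408, 76.23], [-0.473, -0.401, 0.785, 838.909], [0.025, 0.884, 0.467, 550.938], [0.0, 0.0, 0.0, 1.0]] 0.9960123697916666
0.1 -18.700000000000003
```

View pics/top0.png

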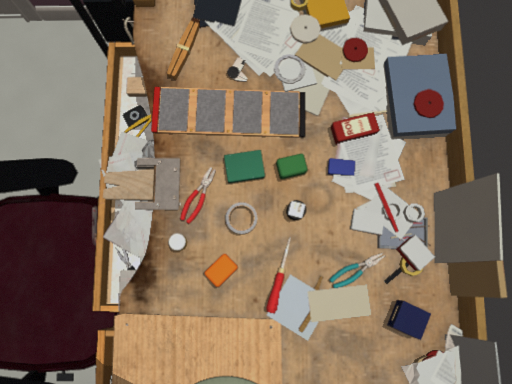

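View pics/side0.png

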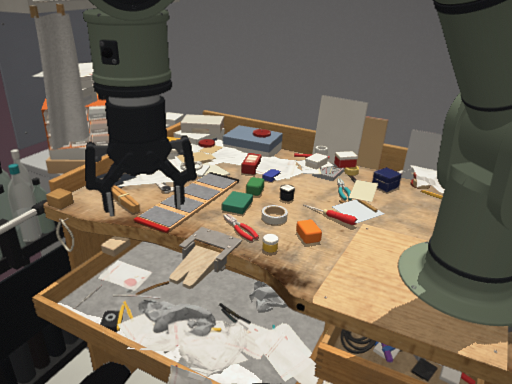

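The top view shows the board at cols 153–306, rows 88–136, with its red end at the left (col 155, robot's left) and its black end at col 303. The bars are red (355,127), dark green (244,167), green (291,166) and blue (341,167), with the jar at (297,210). The side view agrees. The longest bar therefore goes on pad_a and the shortest on pad_d.

```bash
cat > vis.py <<'E'
import cv2,numpy as np
def rays(c,px):
    K=np.array([[c["fx"],0,c["cx"]],[0,c["fy"],c["cy"]],[0,0,1.]])
    u=cv2.undistortPoints(np.asarray(px,float).reshape(-1,1,2),K,np.array(c["dist_coeffs"],float)).reshape(-1,2)
    d=np.c_[u[:,0],-u[:,1],-np.ones(len(u))]
    T=np.array(c["cam_to_world"]);return T[:3,3],d@T[:3,:3].T
def on_plane(c,px,z):
    o,d=rays(c,px);return (o+d*((z-o[2])/d[:,2])[:,None])[:,:2]
def heights(c):
    h,w=c["range_z"].shape;v,u=np.mgrid[:h,:w]
    o,d=rays(c,np.c_[u.ravel(),v.ravel()])
    return (o+d*np.array(c["range_z"]).reshape(-1,1)).reshape(h,w,3)
HSV=dict(red=((170,90,40),(8,255,255)),dark=((70,90,20),(88,255,255)),green=((50,90,20),(69,255,255)),blue=((105,90,30),(130,255,255)))
H=dict(red=34,dark=22,green=32,blue=18); L=dict(red=(95,45),dark=(80,60),green=(60,42),blue=(56,34))
def cmask(img,k):
    hsv=cv2.cvtColor(np.array(img),cv2.COLOR_BGR2HSV);lo,hi=HSV[k]
    if lo[0]>hi[0]:
        return cv2.inRange(hsv,(lo[0],)+lo[1:],(180,255,255))|cv2.inRange(hsv,(0,)+lo[1:],hi)
    return cv2.inRange(hsv,lo,hi)
def rect(p):
    (x,y),(a,b),t=cv2.minAreaRect(p.astype(np.float32))
    if a<b:a,b,t=b,a,t+90
    t=(t+90)%180-90
    return [round(float(q),1) for q in (x,y,a,b,t)]   # angle of long axis, deg from world x
def find(c,k,near,r=70,zoff=0):
    """top-face blob of colour k near world xy"""
    P=heights(c);z=H[k]+zoff
    m=cmask(c["image"],k);m[np.hypot(P[...,0]-near[0],P[...,1]-near[1])>r]=0
    m=cv2.morphologyEx(m,cv2.MORPH_CLOSE,np.ones((5,5)))
    full=m.copy();m[P[...,2]<z-5]=0
    cs=cv2.findContours(m,cv2.RETR_EXTERNAL,cv2.CHAIN_APPROX_NONE)[0]
    ct=max(cs,key=cv2.contourArea)
    return rect(on_plane(c,ct.reshape(-1,2),z)),np.round(np.median(P[m>0][:,2]),1),ct
E
python3 - <<'E'
from vis import *
c=dict(np.load("top0.npz"));hsv=cv2.cvtColor(c["image"],cv2.COLOR_BGR2HSV)
P=heights(c)
for k,(u,v) in dict(red=(370,124),dark=(244,167),green=(291,165),blue=(341,167)).items():
    print(k,hsv[v,u],P[v,u].round(),end=' ')
    try: print(find(c,k,P[v,u])[:2])
    except Exception as e: print(e)
print("jar",on_plane(c,[(297,207)],34))
# pads: grey low-sat
m=((hsv[...,1]<60)&(hsv[...,2]>40)&(hsv[...,2]<150)).astype(np.uint8)*255
m[:, :150]=0;m[:84]=0;m[140:]=0;m[:,306:]=0
m=cv2.morphologyEx(m,cv2.MORPH_OPEN,np.ones((3,3)))
for ct in cv2.findContours(m,0,1)[0]:
    if cv2.contourArea(ct)>300: print("pad",rect(on_plane(c,ct.reshape(-1,2),10)))
for u,v in((175,110),(210,111),(246,112),(284,113),(155,110),(303,114)):print(hsv[v,u],P[v,u].round(1))
E
```

```text
red [  4 150 146] [ 648. -304.   31.] ([642.2, -276.4, 84.5, 44.8, -75.5], np.float64(33.3))
dark [ 75 131 115] [555. -36.  25.] ([557.6, -36.1, 76.4, 59.3, -81.0], np.float64(22.2))
green [ 63 123 118] [ 558. -134.   32.] ([556.9, -135.3, 57.4, 41.1, -75.7], np.float64(31.7))
blue [117 139 139] [ 556. -241.   21.] ([557.7, -242.2, 53.2, 32.4, 87.7], np.float64(17.4))
jar [[ 469.08718273 -144.90105914]]
pad [681.2, -122.7, 96.5, 61.0, -1.1]
pad [682.3, -42.3, 93.7, 60.8, -0.2]
pad [684.3, 37.8, 93.5, 60.6, 0.1]
pad [687.2, 117.6, 93.9, 60.9, -1.5]
[ 10  12 123] [685.6 114.3   8.3]
[ 15  12 123] [682.2  37.9  11.7]
[  6  11 121] [681.6 -40.1   7.4]
[ 10  12 123] [ 678.5 -122.6   10.4]
[  1 209 168] [685.7 157.9   7.7]
[143  30  34] [ 674.8 -163.4   14.9]
```

```bash
cat > rob.py <<'E'
from workcell import *
from vis import *
def R(deg):
    s,c=np.sin(np.radians(deg)),np.cos(np.radians(deg))
    return np.array([[-s,c,0],[c,s,0],[0,0,-1.]])
def best(p,deg):
    q0=np.array(read_state()["qpos"]);o=[]
    for d in(deg,deg+180):
        q=inverse_kinematics(list(p),R(d))
        if q is not None:o.append((np.abs(np.array(q)-q0).max()+0.3*abs(q[6]),d))
    return R(min(o)[1])
def go(p,deg): movep(list(p),best(p,deg))
def rise(g): return 76-np.sqrt(76**2-(g/2)**2)
def look(name):
    c=camera("wrist");cv2.imwrite(f"pics/{name}.png",c["image"]);np.savez(name+".npz",**{k:np.array(v) for k,v in c.items()});return c
def stat(t=""):
    s=read_state();print(t,round(s["time"],1),np.round(s["eef_pos"],1),"gap",round(s["finger_gap"],1),"F",np.round(s["ft_force"],1))
E
python3 - <<'E'
from rob import *
go([638,-278,170],-75.5+90);stat()
c=look("w_red");print(find(c,"red",(640,-278))[:2])
E
```

```text
2.7 [ 638.5 -276.8  170. ] gap 85.1 F [-1.2 -0.2 -0.7]
([641.9, -270.6, 92.4, 43.9, -75.4], np.float64(32.0))
```

View pics/w_red.png

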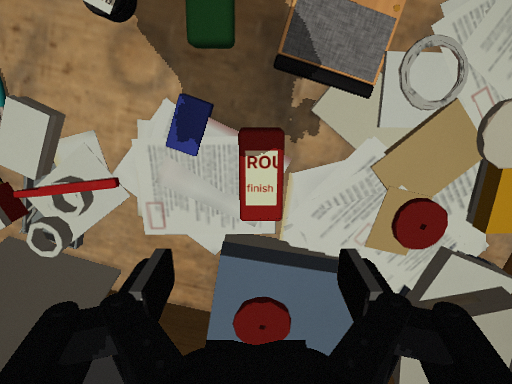

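The wrist view shows the red bar whole at cols 238–284, rows 128–220, with a clear gap of about 15 px before the grey-blue box. I'll pick it once the box edge is checked.

```bash
cat >> rob.py <<'E'
def pick(x,y,deg,gap,tip=4,guard=15):
    """deg: closing direction"""
    z=tip-rise(gap)
    p=read_state()["tool_rot"]
    f=best((x,y,80),deg); movel([x,y,80],f,250)
    hit=movel([x,y,z],None,120,guard); stat(f"down hit={hit}")
    clamp(); stat("clamped")
    zg=read_state()["eef_pos"][2]
    movel([x,y,130],None,200); stat("up"); return zg
def place(x,y,deg,zg):
    go([x,y,130],deg); z=zg+10
    movel([x,y,z+12],None,200)
    hit=movel([x,y,z+0.5],None,40,12); stat(f"placed hit={hit}")
    open_gripper(); movel([x,y,z+60],None,150); stat("off")
E
python3 - <<'E'
from rob import *
c=dict(np.load("w_red.npz"));P=heights(c);print("box",P[262,270].round(),P[245,270].round(),P[236,250].round())
zg=pick(642,-271,-75.4+90,45)
open("zg","w").write(str(zg))
E
```

```text
box [ 672. -348.   57.] [ 674. -349.   19.] [ 650. -350.    6.]
down hit=False 4.1 [ 642.4 -271.3    1.4] gap 85.2 F [ 0.   0.  -0.5]
clamped 4.5 [ 642.4 -271.1    1.4] gap 43.9 F [-1.1 -0.2  6.8]
up 5.3 [ 641.4 -270.6  128.8] gap 44.2 F [-0.2  0.7 -2.1]
```

Run:
```python
from rob import *
place(686.8,119.6,-1.4+90,float(open("zg").read()))
go([557,-36,170],-81+90);c=look("w_dark");print(find(c,"dark",(557,-36))[:2]);stat()
```

```text
placed hit=True 7.8 [687.1 119.7  12. ] gap 44.4 F [-1.3  0.9  7.8]
off 8.9 [686.6 119.6  71.2] gap 85.7 F [ 0.5 -0.4 -0.3]
([558.7, -33.7, 78.2, 58.2, -80.9], np.float64(20.7))
 9.8 [557.4 -35.  169.1] gap 85.5 F [0.  1.3 0. ]
```

View pics/w_dark.png

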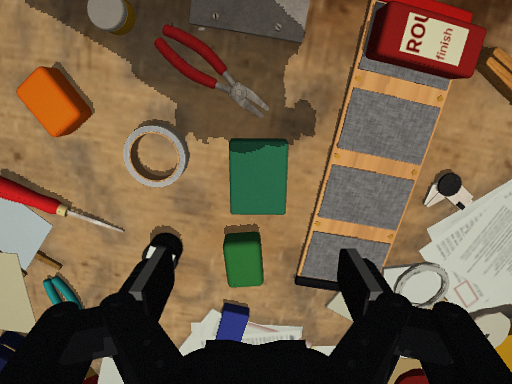

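Red lies on pad_a at (430,38), and the dark green block is clear at (258,177). Pads b and c are visible at (378,127) and (366,195), so I'll measure red and the pads in this frame before picking dark green.

Run:
```python
from rob import *
c=dict(np.load("w_dark.npz"));hsv=cv2.cvtColor(c["image"],cv2.COLOR_BGR2HSV)
print("red",find(c,"red",(687,119),zoff=10)[:2])
P=heights(c);m=((hsv[...,1]<60)&(hsv[...,2]>50)&(hsv[...,2]<160)&(abs(P[...,0]-684)<60)&(abs(P[...,1]+2)<75)).astype(np.uint8)*255
m=cv2.morphologyEx(m,cv2.MORPH_OPEN,np.ones((5,5)))
for ct in cv2.findContours(m,0,1)[0]:
    if cv2.contourArea(ct)>2000: print("pad",rect(on_plane(c,ct.reshape(-1,2),10)))
zg=pick(558.7,-34.5,-81+90,60)
open("zg","w").write(str(zg))
```

```text
red ([685.4, 118.4, 94.8, 45.0, -1.7], np.float64(42.6))
pad [681.3, -40.9, 94.7, 61.2, -1.6]
pad [683.9, 38.3, 95.1, 61.2, -1.8]
down hit=False 11.2 [559.2 -34.6  -1.4] gap 85.4 F [ 0.6  0.3 -0.3]
clamped 11.6 [559.2 -34.4  -1.2] gap 58.3 F [-2.7  0.9 12. ]
up 12.4 [558.2 -34.3 129.2] gap 58.6 F [-0.4  0.7 -0.9]
```

Run:
```python
from rob import *
place(684.0,35.3,-1.6+90,float(open("zg").read()))
go([557,-134,170],-75.7);c=look("w_green");stat()
for k,n,z in(("green",(557,-135),0),("dark",(684,36),10),("red",(686,118),10)):
    try:print(k,find(c,k,n,zoff=z)[:2])
    except Exception as e:print(k,e)
```

```text
placed hit=False 14.5 [684.   35.3   9.4] gap 59.1 F [-0.7  0.2 -1.6]
off 15.4 [683.8  35.3  68.7] gap 85.6 F [ 0.   0.8 -1.2]
 16.4 [ 557.7 -132.6  169.1] gap 85.4 F [ 0.3  1.1 -0.9]
green ([557.0, -135.6, 57.6, 40.5, -75.7], np.float64(30.3))
dark ([695.5, 13.5, 49.5, 25.6, -0.1], np.float64(30.5))
red ([644.9, 103.9, 21.5, 16.4, 86.5], np.float64(41.6))
```

View pics/w_green.png

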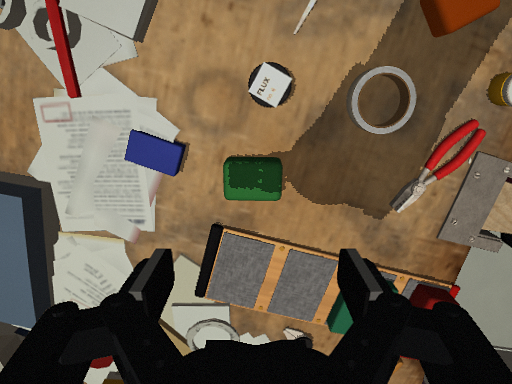

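The green bar is clear at (252,178), and the jar stands undisturbed at (270,84). I'll grip green and blue lengthwise so the opening fingers stay clear of their neighbours.

Run:
```python
from rob import *
zg=pick(557,-135.6,-75.7,60)
if 50<read_state()["finger_gap"]<64:
    place(681.5,-41.4,-1.6,zg)
    go([557,-241,170],87.7);c=look("w_blue");stat();print(find(c,"blue",(557,-242))[:2])
```

```text
down hit=False 17.8 [ 557.5 -135.7   -1.4] gap 85.4 F [-0.3  0.2  0.6]
clamped 18.1 [ 557.4 -135.6   -1.1] gap 58.8 F [-3.6  1.5 13.1]
up 19.0 [ 556.5 -135.5  129.1] gap 59.0 F [ 0.1  0.1 -1.4]
placed hit=True 21.2 [681.8 -41.6   9.4] gap 59.0 F [-3.4 -0.6  8.7]
off 22.1 [681.5 -41.7  69. ] gap 85.4 F [ 1.1 -0.3 -1.1]
 23.3 [ 557.4 -239.8  169.3] gap 85.3 F [ 0.7 -0.2  0.5]
([556.9, -241.9, 54.8, 33.7, 84.5], np.float64(15.9))
```

View pics/w_blue.png

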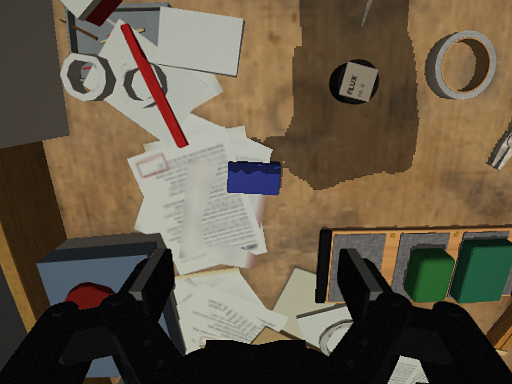

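Blue is at (254,178), with its edges nearly horizontal in the picture, so its angle is about 87°. Picking it and placing it on pad_d.

Run:
```python
from rob import *
zg=pick(556.9,-241.9,87,56,tip=5)
if 50<read_state()["finger_gap"]<60:
    place(679.2,-121.2,-1.6,zg)
    go([520,0,190],90);stat()
    for n,c in(("w_end",look("w_end")),("t_end",camera("top"))):
        cv2.imwrite(f"pics/{n}.png",c["image"])
        for k,q in(("red",(686,118)),("dark",(684,36)),("green",(681,-41)),("blue",(679,-121))):
            try:print(n,k,find(c,k,q,zoff=10)[:2])
            except Exception as e:print(k,e)
```

```text
down hit=False 24.6 [ 5.574e+02 -2.419e+02  3.000e-01] gap 85.5 F [-0.4 -0.6 -0.1]
clamped 25.0 [ 557.3 -242.1    0.8] gap 54.6 F [-3.5  1.3 13.5]
up 25.8 [ 556.3 -242.   129. ] gap 54.7 F [-0.8 -0.  -0.7]
placed hit=True 28.3 [ 679.6 -121.4   11.6] gap 54.8 F [-3.   0.1  9.5]
off 29.2 [ 679.1 -121.4   70.7] gap 85.2 F [-0.3  0.  -0.6]
 30.4 [ 5.202e+02 -4.000e-01  1.894e+02] gap 85.7 F [-0.3 -0.7  0.3]
w_end red ([690.9, 106.9, 79.4, 24.1, -1.0], np.float64(42.4))
w_end dark ([680.3, 34.8, 80.3, 58.9, -0.7], np.float64(30.5))
w_end green ([676.5, -38.3, 58.7, 40.1, -3.6], np.float64(40.4))
w_end blue ([682.8, -112.2, 43.1, 13.1, -7.0], np.float64(26.5))
t_end red ([626.9, 148.7, 0.0, 0.0, 0.0], np.float64(1011.4))
dark max() iterable argument is empty
green max() iterable argument is empty
t_end blue ([704.0, -141.0, 0.0, 0.0, 0.0], np.float64(28.7))
```

View pics/w_end.png

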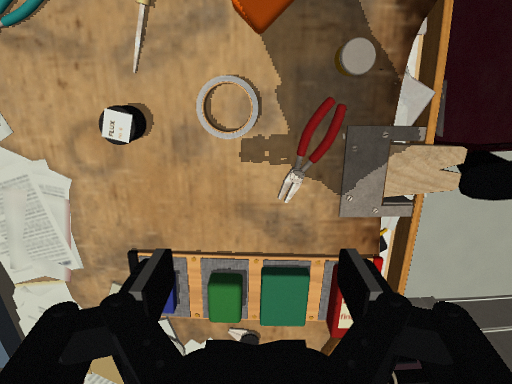

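View pics/t_end.png

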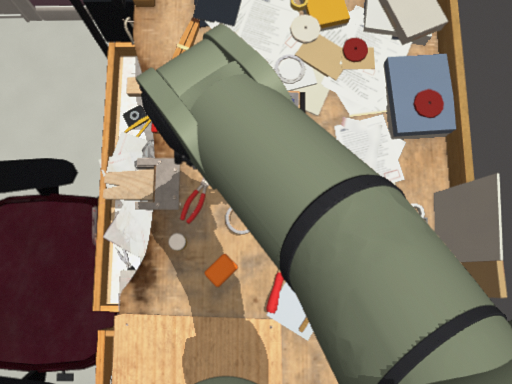

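Here the arm and fingers hide the board, at rows 255–325. I'll return to the start pose for a clear top view.

Run:
```python
from rob import *
goto_joints([-0.828,0.521,-0.036,1.599,0.021,1.021,-0.113]);stat()
c=camera("top")
cv2.imwrite("pics/t_end2.png",cv2.resize(c["image"][60:240,120:400],None,fx=2.8,fy=2.8))
for k,q in(("red",(686,118)),("dark",(684,36)),("green",(681,-41)),("blue",(679,-121))):print(k,find(c,k,q,zoff=10)[:2])
```

```text
32.5 [454.9 428.8 231.5] gap 85.6 F [ 0.  -0.4 -0.4]
red ([685.8, 118.2, 95.3, 45.1, -1.4], np.float64(44.1))
dark ([682.6, 34.6, 79.6, 57.8, -2.3], np.float64(32.2))
green ([678.4, -39.4, 57.7, 39.8, -0.1], np.float64(41.9))
blue ([677.3, -123.8, 56.6, 32.4, -4.0], np.float64(28.1))
```

View pics/t_end2.png

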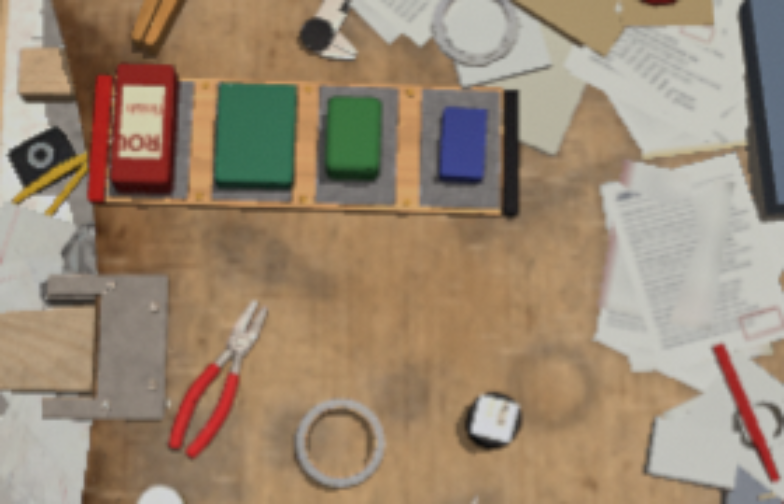

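The top view shows red, dark green, green and blue in order from the red cap (left) to the black cap. All lie flat, along the pads, within about 5 mm of their centres, and the jar stands at (493,418) in the crop.

```bash
python3 -c "
from workcell import *
print(finish_job())"
```

```text
the job is handed in; nothing more can be done
None
```

I handed the job in with all four bars flat on their pads: red, dark green, green, then blue from the red end to the black end. Each is within about 5 mm of its pad's centre, the jar was not moved, and it took about 33 s.

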